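# Feel along a row of jar lids for the one that has not sealed

### The job

The four jars on the tray have cooled, and the button in the middle of each lid is still up: go along the row with a fingertip and gently press every button fully down. Three stay down because their jars have sealed; one jar has not, and its button pops up again when let go. Finish with the fingertip holding that jar's button down, so that all four are down and it can be seen which is the bad one; do not lift, shift or tip any jar, and leave everything else alone.

Things in the scene. Friction and masses are not known exactly. Their poses are not given: they have to be found in the camera images.
- tray: shallow aluminium tray, 120 mm (its x) by 385 mm (its y), rim 23 mm high, wire loop handles at both ends; fixed to the table. Origin: centre of its underside. The four jars stand in one row along its y axis, about 84 mm apart.
- jar_1: one of the four alike jars on the tray (red-brown contents, gold lid), 70 mm across, lid top 99 mm above its origin (centre of the underside), about 0.2 kg, loose. In the middle of the lid is a round gold safety button 37 mm across with a nearly flat top 27 mm wide, 104 mm above the jar's origin when up and 100 mm when down. Places in the row are shuffled.
- button_1 (a joint): how far the lid button of jar_1 is pressed down, in m: 0 = up (domed), 0.004 = fully down. It needs about 3 to 6 N, then meets the solid lid. On three of the four jars a pressed button stays down; on one jar (it looks the same) it springs back up as soon as it is let go.
- jar_2: one of the four alike jars on the tray (red-brown contents, gold lid), 70 mm across, lid top 99 mm above its origin (centre of the underside), about 0.2 kg, loose. In the middle of the lid is a round gold safety button 37 mm across with a nearly flat top 27 mm wide, 104 mm above the jar's origin when up and 100 mm when down. Places in the row are shuffled.
- button_2 (a joint): how far the lid button of jar_2 is pressed down, in m: 0 = up (domed), 0.004 = fully down. It needs about 3 to 6 N, then meets the solid lid. On three of the four jars a pressed button stays down; on one jar (it looks the same) it springs back up as soon as it is let go.
- jar_3: one of the four alike jars on the tray (red-brown contents, gold lid), 70 mm across, lid top 99 mm above its origin (centre of the underside), about 0.2 kg, loose. In the middle of the lid is a round gold safety button 37 mm across with a nearly flat top 27 mm wide, 104 mm above the jar's origin when up and 100 mm when down. Places in the row are shuffled.
- button_3 (a joint): how far the lid button of jar_3 is pressed down, in m: 0 = up (domed), 0.004 = fully down. It needs about 3 to 6 N, then meets the solid lid. On three of the four jars a pressed button stays down; on one jar (it looks the same) it springs back up as soon as it is let go.
- jar_4: one of the four alike jars on the tray (red-brown contents, gold lid), 70 mm across, lid top 99 mm above its origin (centre of the underside), about 0.2 kg, loose. In the middle of the lid is a round gold safety button 37 mm across with a nearly flat top 27 mm wide, 104 mm above the jar's origin when up and 100 mm when down. Places in the row are shuffled.
- button_4 (a joint): how far the lid button of jar_4 is pressed down, in m: 0 = up (domed), 0.004 = fully down. It needs about 3 to 6 N, then meets the solid lid. On three of the four jars a pressed button stays down; on one jar (it looks the same) it springs back up as soon as it is let go.
- stamp: date stamp with a turned wooden handle, 26x48 mm foot, 92 mm tall, behind the tray; loose, to be left alone. Origin: centre of its underside.
- ink_tin: flat dark ink pad tin, 72x112x14 mm, behind the tray; loose, to be left alone. Origin: centre of its underside.
- pale_jar: jar with pale contents and a silvery cap, 69 mm across, 99 mm tall, no button, behind the tray; loose, to be left alone. Origin: centre of its underside.
- labels: white roll of labels, 69 mm across, 50 mm tall, behind the tray; loose, to be left alone. Origin: centre of its underside.
- spare_lid: loose gold jar lid lying flat, 69 mm across, 14 mm tall, in front of the tray; loose, to be left alone. Origin: centre of its underside.
- marker: marker pen lying flat, 135 mm long, 17 mm thick, in front of the tray; loose, to be left alone. Origin: centre of its underside.
- book: black batch book lying flat, 210x153x16 mm, at the right of the table; loose, to be left alone. Origin: centre of its underside.

How it is judged:
At the end, for the whole second after the job is handed in: All four lid buttons are pressed down at least 2.8 of their 4 mm and stay so through the last second: three by themselves, the springing one because a fingertip is still holding it (over 0.5 N on a jar). The jars are at rest (below 20 mm/s) (value of joint each of button_1, button_2, button_3, button_4 above 0.0028 m and linear speed of each of jar_1, jar_2, jar_3, jar_4 below 0.02 m/s and (contact force between the fingers and jar_1 above 0.5 N or contact force between the fingers and jar_2 above 0.5 N or contact force between the fingers and jar_3 above 0.5 N or contact force between the fingers and jar_4 above 0.5 N)); the arm keeps its last pose, push and grip.
It fails at once if a jar on the tray is shifted or lifted by more than 20 mm (distance of any of jar_1, jar_2, jar_3, jar_4 from where it was at the start of the episode above 0.02 m).
It fails at once if a jar on the tray is lifted (z of any of jar_1, jar_2, jar_3, jar_4 in the frame of tray above 0.013 m).
It fails at once if a jar on the tray is tipped by more than 0.2 rad (angle between any of jar_1, jar_2, jar_3, jar_4's own z axis and vertical above 0.2 rad).
It fails at once if a jar is pressed hard (over 60 N) (contact force between the fingers and jar_1 above 60 N or contact force between the fingers and jar_2 above 60 N or contact force between the fingers and jar_3 above 60 N or contact force between the fingers and jar_4 above 60 N).
It fails at once if something else on the table is moved by more than 20 mm (distance of any of stamp, ink_tin, pale_jar, labels, spare_lid, marker, book from where it was at the start of the episode above 0.02 m).
It also fails if it takes over 48 s, if anything falls off the work surface, if the arm or the gripper's body presses on something with over 40 N, if the wrist force passes 120 N, or if a joint passes its speed limit or range.

### The arm

A 6-joint arm with a two-finger parallel gripper is mounted at the origin on a cart in front of the work surface, level with it; the furniture and walls round the work are solid. World frame = base frame: x ahead of the robot, y to its left, z up, the work surface at z = 0. Lengths are in m, angles in rad, forces in N, time in s.
With the tool pointing down it reaches from about 0.275 to 0.825 m from the base axis. Payload 5.2 kg.
Tool frame: the origin (TCP) lies midway between the tips of the shut fingers; the grasp point (between the pads) lies bot.grip_point_offset behind it (bot.grip_point_offset is the distance from the TCP to the grasp point, in m); z points along the fingers, y is the line along which they close (so a half turn about z gives the same grasp; the last joint's range is limited). The gripper opens to 93 mm and grips with 3 to 60 N. Pads are 15 mm wide; open, the fingers measure 128 mm over their backs; the gripper's body (75 mm by 188 mm) begins 65 mm behind the grasp point.
Start: joints at [1.048, 0.259, 1.535, -0, 1.348, -0.203], TCP at [0.173, 0.522, 0.219] pointing down, gripper open.
Joint ranges: [-3.14, 3.14], [-0.91, 2.08], [0.19, 2.58], [-1.22, 4.36], [0.22, 2.71], [-3.12, 3.12]. Speed limits (rad/s): [2.57, 2.57, 3.14, 3.14, 3.14, 3.14].

### API

Orientations are given as a unit quaternion [w, x, y, z].
In Python, from workcell import bot gives the robot as it stands.
- The arm moves only by the tool move_arm, never from a script. Its arguments are lists of equal length, an entry for each row: "slide": the shift along the tool's x, y, z in m, a list of three; "turn": the turn about the tool's z in rad; "fingers": the finger opening in m, from 0 to 0.093. A call has 1 to 8 rows; each row shifts and turns the commanded pose from where the row before left it, along the tool's axes as they then stand; what a row does not reach is not made up. A row lasts 1/10 s, in which the tool goes at most 50 mm and 8.59 degrees, less where a joint would pass 70% of its speed; a pose out of reach is approached as far as the arm can. A call is refused whole if a number of a shift passes 0.05 or a number of a turn 0.15, either way. A call with a gripper value outside its range is refused whole. The fingers move at their own pace and stop on an object; "force" is the grip in N (left out, the last holds). Time passes only in rows, so rows that do not move let the fingers close. It gives the time, the measured TCP pose, the force, the opening and the grip force at its end, in the units of the state.
- bot.get_obs(): the state, without advancing time (a new reading comes with each control period).
- bot.grab_frame(name): name is "side" or "top"; returns the picture (384x512x3 uint8, red, green, blue); there is no depth.
- bot.get_calibration(name): a dict with "K" (3x3 intrinsics, pixels), "R" (3x3) and "t" (3): a world point X has camera coordinates R X + t. Camera axes: x right, y down, z forward; pixel columns grow to the right and rows downward; lengths in m; the calibration is good to about 2 mm. A picture is of the moment at which its call begins. get_calibration takes no time and is no camera call.
- bot.finish_job(): hands the job in; it is judged then, once.
The state is a dict: "t": time; "joint_positions": joint angles; "qd": joint speeds; "tau": joint torques, N m; "position": TCP position; "ee_rot": TCP orientation; "contact_force": force on the tool from outside, world axes, zero at the start; "moment": the same for the moment, N m; "width": finger opening in m; "gripper_force": force on a finger pad.
Only numpy, scipy, OpenCV 4.12 (cv2) and the standard library are available. Lean on these libraries where they do the work, as an engineer would, in place of code of your own. Each camera call takes 0.05 s, during which the arm holds its last target. There are 200 camera calls.

## Working session

There is one attempt and no reset: what is moved stays moved. The work goes in short steps, Python scripts to look and compute and a tool call to move; the robot and the scene stay as the last step left them, time stands still between calls to the robot, and variables do not carry over. Pictures are saved under pics/ and viewed, at most 10 in all, crops included, and the job is handed in when it is done.

Besides the shell and the picture viewer there is one more tool, called after "Call:" by a JSON object that holds its "name" and its "arguments", one argument or row to a line. move_arm: Moves the arm, as the interface text tells. Its arguments: {"type":"object","properties":{"slide":{"type":"array"},"turn":{"type":"array"},"fingers":{"type":"array"},"force":{"type":"number"}},"required":["slide","turn","fingers"]}

```bash
mkdir -p pics
python3 - <<'E'
from workcell import bot
import cv2
for n in("top","side"):
    cv2.imwrite(f"pics/{n}0.png",bot.grab_frame(n)[:,:,::-1])
    c=bot.get_calibration(n);print(n,c["K"],c["R"],c["t"])
o=bot.get_obs();print(o, bot.grip_point_offset)
E
```

```text
top [[422.83399796   0.         258.91966492]
 [  0.         422.83399796 190.80896106]
 [  0.           0.           1.        ]] [[ 0.02814358 -0.99929933  0.02467343]
 [-0.98498526 -0.03192948 -0.1696601 ]
 [ 0.17032904 -0.01952812 -0.98519372]] [-0.18403018  0.57807367  1.37414702]
side [[402.78860369   0.         255.80760233]
 [  0.         402.78860369 191.28589318]
 [  0.           0.           1.        ]] [[-0.9944777  -0.10384461 -0.01517894]
 [-0.05750883  0.66020268 -0.74888261]
 [ 0.0877886  -0.74387413 -0.66252882]] [0.565314   0.20389297 0.97282126]
{'t': 0.1, 'joint_positions': array([ 1.04817484e+00,  2.59273580e-01,  1.53594290e+00, -1.81909941e-05,
        1.34797398e+00, -2.02846583e-01]), 'qd': array([-0.00090778, -0.00127862, -0.00107992, -0.00011819, -0.00095699,
        0.00103229]), 'tau': array([ 1.44868154e-03, -4.38210368e+01, -2.84642100e+01,  7.18821818e-02,
        3.62784765e-02, -4.40595886e-05]), 'position': array([0.17266293, 0.52169989, 0.2179113 ]), 'ee_rot': array([-2.75184894e-04,  1.59205054e-01,  9.87245214e-01, -7.50067434e-04]), 'contact_force': array([-0.23938485, -0.16292085, -0.15644122]), 'moment': array([-0.02801927, -0.00129737, -0.01448473]), 'gripper_force': 0.0, 'width': 0.09301373667239533} 0.0188
```

View pics/top0.png

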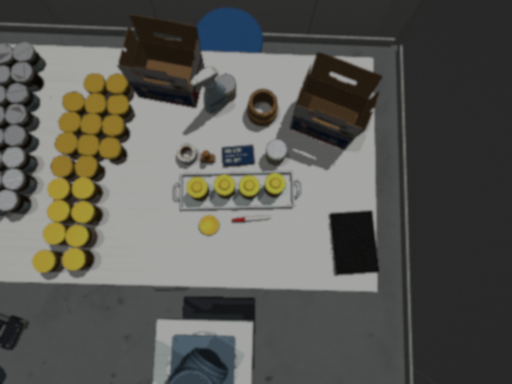

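View pics/side0.png

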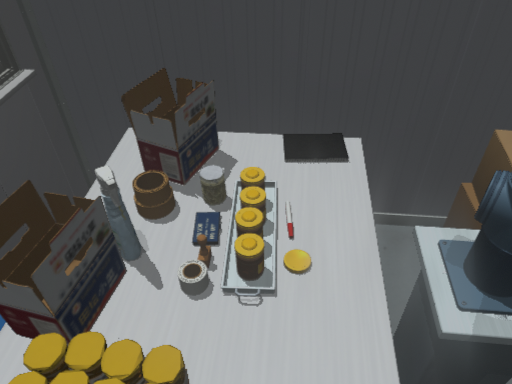

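The top view shows the four jars at about (198,188), (225,185), (249,186) and (275,184), inside the tray. The side view shows the same row from the left. Next I'll measure the lids.

```bash
cat > h.py <<'E'
import numpy as np
from workcell import bot
def ray(n,uv,z):
    c=bot.get_calibration(n);C=-c["R"].T@c["t"]
    d=c["R"].T@np.linalg.inv(c["K"])@[uv[0],uv[1],1]
    return C+d*(z-C[2])/d[2]
E
python3 - <<'E'
from h import *
import cv2
ims=[]
for n,(x0,y0,w,h) in(("top",(170,160,140,60)),("side",(215,155,80,145))):
    im=cv2.imread(f"pics/{n}0.png")[y0:y0+h,x0:x0+w]
    hsv=cv2.cvtColor(im,cv2.COLOR_BGR2HSV)
    m=cv2.inRange(hsv,(15,120,110),(35,255,255))
    k,_,st,ce=cv2.connectedComponentsWithStats(m)
    for s,c in zip(st[1:],ce[1:]):
        if s[4]>40: print(n,s+[x0,y0,0,0,0],c+[x0,y0],ray(n,c+[x0,y0],.1).round(4))
    cv2.imwrite(f"pics/{n}_c.png",cv2.resize(im,None,fx=4 if n=="side" else 5,fy=4 if n=="side" else 5,interpolation=cv2.INTER_CUBIC))
for p in((180,177),(292,173),(294,207),(181,211)):print(ray("top",p,.023).round(3))
E
```

```text
top [215 175  19  20 318] [223.85220126 184.58490566] [ 0.5919 -0.0507  0.1   ]
top [240 175  19  21 316] [248.78481013 185.55696203] [ 0.5913 -0.132   0.1   ]
top [265 174  20  20 312] [274.70192308 183.13782051] [ 0.6021 -0.2164  0.1   ]
top [187 177  21  21 323] [196.6006192  187.07120743] [0.5808 0.0373 0.1   ]
top [202 216  14   4  43] [208.58139535 217.76744186] [ 0.482  -0.0064  0.1   ]
side [241 167  24  16 296] [252.22297297 174.2972973 ] [ 0.5994 -0.2147  0.1   ]
side [240 186  26  18 371] [252.42318059 194.57142857] [ 0.5895 -0.131   0.1   ]
side [235 207  28  20 443] [248.78103837 216.55079007] [ 0.5896 -0.0495  0.1   ]
side [235 233  29  23 544] [248.95772059 244.03125   ] [0.5787 0.0391 0.1   ]
side [284 250  11  21 178] [289.84269663 259.61235955] [0.4832 0.076  0.1   ]
[0.628 0.106 0.023]
[ 0.655 -0.28   0.023]
[ 0.536 -0.289  0.023]
[0.51  0.096 0.023]
```

View pics/top_c.png

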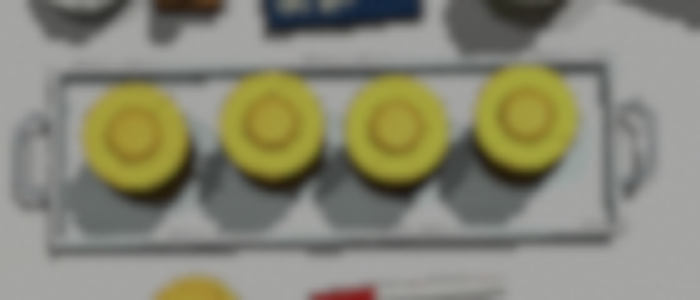

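View pics/side_c.png

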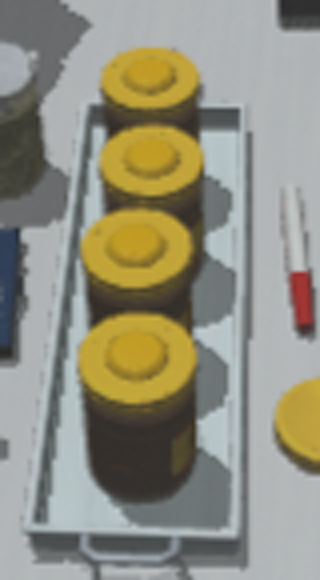

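Both views agree to within about 3 mm. The row, from left to right, is A (0.580,0.038), B (0.591,-0.050), C (0.5905,-0.1315) and D (0.601,-0.2155). I'll shut the fingers and go above A.

Call:
{"name": "move_arm", "arguments": {
  "slide": [
    [-0.02,-0.012,0],
    [-0.036,-0.022,0],
    [-0.036,-0.022,0],
    [-0.036,-0.022,0],
    [-0.036,-0.022,0],
    [-0.036,-0.022,0],
    [-0.036,-0.022,0],
    [-0.036,-0.022,0]
  ],
  "turn": [0,0,0,0,0,0,0,0],
  "fingers": [0,0,0,0,0,0,0,0],
  "force": 20
}}

```text
t: 0.9
position: [0.3795, 0.2775, 0.2184]
ee_rot: [-0.0, 0.159, 0.987, -0.0]
contact_force: [1.2, 0.2, 0.5]
width: 0.0334
gripper_force: 0.0
```

Call:
{"name": "move_arm", "arguments": {
  "slide": [
    [-0.036,-0.022,0],
    [-0.036,-0.022,0],
    [-0.036,-0.022,0],
    [-0.036,-0.022,0],
    [-0.036,-0.022,0],
    [-0.036,-0.022,0],
    [-0.036,-0.022,0.03],
    [0,0,0.03]
  ],
  "turn": [0,0,0,0,0,0,0,0],
  "fingers": [0,0,0,0,0,0,0,0]
}}

```text
t: 1.7
position: [0.5726, 0.0503, 0.1592]
ee_rot: [0.002, 0.161, 0.987, -0.001]
contact_force: [-0.0, 1.3, 0.2]
width: 0.0006
gripper_force: 0.0
```

Call:
{"name": "move_arm", "arguments": {
  "slide": [
    [0,0,0],
    [0,0,0],
    [0,0,0]
  ],
  "turn": [0,0,0],
  "fingers": [0,0,0]
}}

```text
t: 2.0
position: [0.5692, 0.0554, 0.1613]
ee_rot: [0.001, 0.159, 0.987, 0.0]
contact_force: [0.0, -0.2, -0.8]
width: 0.0006
gripper_force: 0.0
```

Call:
{"name": "move_arm", "arguments": {
  "slide": [
    [-0.0157,-0.0131,0.02],
    [0,0,0.02],
    [0,0,0.006],
    [0,0,0],
    [0,0,0]
  ],
  "turn": [0,0,0,0,0],
  "fingers": [0,0,0,0,0]
}}

```text
t: 2.5
position: [0.5802, 0.0379, 0.1152]
ee_rot: [0.001, 0.159, 0.987, 0.0]
contact_force: [1.1, -0.8, 0.3]
width: 0.0002
gripper_force: 0.0
```

Run:
```python
from h import *
import cv2
ims=[]
for n,(x0,y0,w,h) in(("top",(170,140,140,80)),("side",(195,155,140,140))):
    im=bot.grab_frame(n)[y0:y0+h,x0:x0+w,::-1]
    ims.append(cv2.resize(im,(560,int(h*4)),interpolation=cv2.INTER_CUBIC))
cv2.imwrite("pics/a1.png",cv2.resize(np.vstack(ims),None,fx=.68,fy=.68))
print(bot.get_obs()["position"],bot.get_obs()["contact_force"])
```

```text
[0.5803159  0.03773791 0.11519381] [0.37859642 0.10662597 0.10930985]
```

View pics/a1.png

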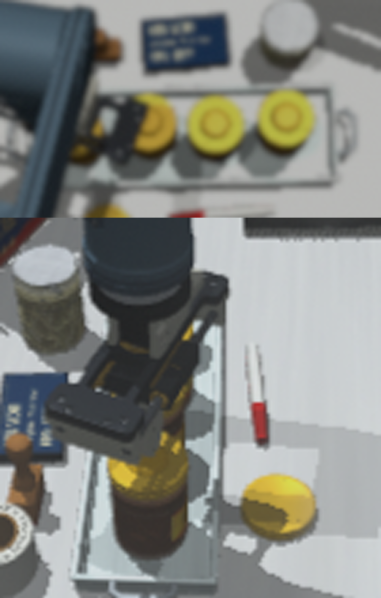

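The fingers are over the first lid and hide its button, and nothing is touching. I'll press down in small steps and watch the force.

Call:
{"name": "move_arm", "arguments": {
  "slide": [
    [0,0,0.003],
    [0,0,0.002],
    [0,0,0.001],
    [0,0,0.001],
    [0,0,0]
  ],
  "turn": [0,0,0,0,0],
  "fingers": [0,0,0,0,0]
}}

```text
t: 3.1
position: [0.5795, 0.0374, 0.1067]
ee_rot: [-0.0, 0.159, 0.987, 0.0]
contact_force: [0.2, 1.1, 1.2]
width: 0.0003
gripper_force: 0.5
```

Call:
{"name": "move_arm", "arguments": {
  "slide": [
    [0,0,0.001],
    [0,0,0.001],
    [0,0,0]
  ],
  "turn": [0,0,0],
  "fingers": [0,0,0]
}}

```text
t: 3.4
position: [0.5795, 0.0373, 0.1046]
ee_rot: [-0.0, 0.159, 0.987, -0.0]
contact_force: [-0.5, -0.2, 1.3]
width: 0.0006
gripper_force: 0.9
```

Call:
{"name": "move_arm", "arguments": {
  "slide": [
    [0,0,0.001],
    [0,0,0.001],
    [0,0,0]
  ],
  "turn": [0,0,0],
  "fingers": [0,0,0]
}}

```text
t: 3.7
position: [0.5797, 0.0373, 0.1033]
ee_rot: [0.0, 0.159, 0.987, -0.0]
contact_force: [-1.6, -0.2, 5.4]
width: 0.0009
gripper_force: 3.3
```

Call:
{"name": "move_arm", "arguments": {
  "slide": [
    [0,0,0.001],
    [0,0,0.001],
    [0,0,0]
  ],
  "turn": [0,0,0],
  "fingers": [0,0,0]
}}

```text
t: 4.0
position: [0.5802, 0.0373, 0.1032]
ee_rot: [0.001, 0.159, 0.987, -0.0]
contact_force: [-5.6, 1.0, 17.9]
width: 0.0004
gripper_force: 8.9
```

Call:
{"name": "move_arm", "arguments": {
  "slide": [
    [0,0,0.001],
    [0,0,0.001],
    [0,0,0]
  ],
  "turn": [0,0,0],
  "fingers": [0,0,0]
}}

```text
t: 4.3
position: [0.5807, 0.0372, 0.1032]
ee_rot: [0.002, 0.159, 0.987, -0.0]
contact_force: [-9.7, 0.6, 29.4]
width: 0.0006
gripper_force: 14.5
```

Hard stop at z≈0.103, so this button is fully down. I'll ease back 5 mm to see whether it follows the finger up.

Call:
{"name": "move_arm", "arguments": {
  "slide": [
    [0,0,-0.003],
    [0,0,-0.002],
    [0,0,0],
    [0,0,0]
  ],
  "turn": [0,0,0,0],
  "fingers": [0,0,0,0]
}}

```text
t: 4.7
position: [0.5797, 0.0373, 0.1034]
ee_rot: [-0.0, 0.159, 0.987, -0.0]
contact_force: [0.5, 0.0, 2.3]
width: 0.0007
gripper_force: 1.3
```

Call:
{"name": "move_arm", "arguments": {
  "slide": [
    [0,0,0],
    [0,0,-0.001],
    [0,0,0],
    [0,0,0]
  ],
  "turn": [0,0,0,0],
  "fingers": [0,0,0,0]
}}

```text
t: 5.1
position: [0.5794, 0.0374, 0.1043]
ee_rot: [-0.0, 0.159, 0.987, -0.0]
contact_force: [-0.0, -0.5, -0.4]
width: 0.0006
gripper_force: 0.0
```

A stays down: no force at 0.1043. On to B.

Call:
{"name": "move_arm", "arguments": {
  "slide": [
    [0,0,-0.011],
    [-0.013,-0.0263,0],
    [-0.013,-0.0265,0],
    [-0.0124,-0.0265,0],
    [0,0,0],
    [0,0,0],
    [0,0,0.004]
  ],
  "turn": [0,0,0,0,0,0,0],
  "fingers": [0,0,0,0,0,0,0]
}}

```text
t: 5.8
position: [0.5914, -0.0493, 0.1124]
ee_rot: [0.001, 0.159, 0.987, 0.0]
contact_force: [-0.3, -0.4, -0.8]
width: 0.0004
gripper_force: 0.0
```

Call:
{"name": "move_arm", "arguments": {
  "slide": [
    [0,0,0.002],
    [0,0,0.002],
    [0,0,0.001],
    [0,0,0.001],
    [0,0,0.001],
    [0,0,0]
  ],
  "turn": [0,0,0,0,0,0],
  "fingers": [0,0,0,0,0,0]
}}

```text
t: 6.4
position: [0.5911, -0.0498, 0.1047]
ee_rot: [0.0, 0.159, 0.987, 0.0]
contact_force: [-0.2, 1.2, 2.4]
width: 0.0003
gripper_force: 1.1
```

Call:
{"name": "move_arm", "arguments": {
  "slide": [
    [0,0,0.001],
    [0,0,0.001],
    [0,0,0.001],
    [0,0,0]
  ],
  "turn": [0,0,0,0],
  "fingers": [0,0,0,0]
}}

```text
t: 6.8
position: [0.5917, -0.0498, 0.1034]
ee_rot: [0.001, 0.159, 0.987, 0.0]
contact_force: [-2.8, 2.2, 12.6]
width: 0.0007
gripper_force: 6.3
```

Call:
{"name": "move_arm", "arguments": {
  "slide": [
    [0,0,0.001],
    [0,0,0.001],
    [0,0,0]
  ],
  "turn": [0,0,0],
  "fingers": [0,0,0]
}}

```text
t: 7.1
position: [0.5921, -0.0498, 0.1033]
ee_rot: [0.002, 0.159, 0.987, 0.0]
contact_force: [-6.1, 3.8, 23.5]
width: 0.0004
gripper_force: 11.6
```

Call:
{"name": "move_arm", "arguments": {
  "slide": [
    [0,0,-0.003],
    [0,0,-0.002],
    [0,0,0],
    [0,0,0]
  ],
  "turn": [0,0,0,0],
  "fingers": [0,0,0,0]
}}

```text
t: 7.5
position: [0.5908, -0.0502, 0.104]
ee_rot: [-0.0, 0.159, 0.987, -0.0]
contact_force: [0.8, -0.2, -0.2]
width: 0.0005
gripper_force: 0.0
```

B stays down too. On to C.

Call:
{"name": "move_arm", "arguments": {
  "slide": [
    [0,0,-0.011],
    [-0.0084,-0.0257,0],
    [-0.0084,-0.0258,0],
    [-0.0084,-0.0258,0],
    [0,0,0],
    [0,0,0],
    [0,0,0.004]
  ],
  "turn": [0,0,0,0,0,0,0],
  "fingers": [0,0,0,0,0,0,0]
}}

```text
t: 8.2
position: [0.591, -0.1307, 0.1122]
ee_rot: [0.0, 0.159, 0.987, 0.0]
contact_force: [-0.6, -0.3, -0.9]
width: 0.0006
gripper_force: 0.0
```

Call:
{"name": "move_arm", "arguments": {
  "slide": [
    [0,0,0.002],
    [0,0,0.002],
    [0,0,0.001],
    [0,0,0.001],
    [0,0,0.001],
    [0,0,0]
  ],
  "turn": [0,0,0,0,0,0],
  "fingers": [0,0,0,0,0,0]
}}

```text
t: 8.8
position: [0.5909, -0.1311, 0.105]
ee_rot: [0.0, 0.159, 0.987, 0.0]
contact_force: [-0.6, 1.2, 4.3]
width: 0.0005
gripper_force: 2.1
```

Call:
{"name": "move_arm", "arguments": {
  "slide": [
    [0,0,0.001],
    [0,0,0.001],
    [0,0,0.001],
    [0,0,0.001],
    [0,0,0]
  ],
  "turn": [0,0,0,0,0],
  "fingers": [0,0,0,0,0]
}}

```text
t: 9.3
position: [0.5915, -0.1312, 0.1034]
ee_rot: [0.001, 0.159, 0.987, -0.0]
contact_force: [-4.0, 3.8, 18.5]
width: 0.0006
gripper_force: 9.0
```

Call:
{"name": "move_arm", "arguments": {
  "slide": [
    [0,0,0.001],
    [0,0,0],
    [0,0,0]
  ],
  "turn": [0,0,0],
  "fingers": [0,0,0]
}}

```text
t: 9.6
position: [0.5917, -0.1312, 0.1033]
ee_rot: [0.002, 0.159, 0.987, -0.0]
contact_force: [-6.5, 5.1, 22.6]
width: 0.0002
gripper_force: 11.5
```

Call:
{"name": "move_arm", "arguments": {
  "slide": [
    [0,0,-0.003],
    [0,0,-0.002],
    [0,0,0],
    [0,0,0]
  ],
  "turn": [0,0,0,0],
  "fingers": [0,0,0,0]
}}

```text
t: 10.0
position: [0.5908, -0.1313, 0.1047]
ee_rot: [0.0, 0.159, 0.987, 0.0]
contact_force: [-0.4, 1.1, 5.1]
width: 0.0004
gripper_force: 2.5
```

C pushes back with 5 N at 0.1047, so it is the springy one. I'll press D and then come back to C.

Call:
{"name": "move_arm", "arguments": {
  "slide": [
    [0,0,-0.011],
    [-0.012,-0.0255,0],
    [-0.012,-0.0256,0],
    [-0.0121,-0.0256,0],
    [0,0,0],
    [0,0,0],
    [0,0,0.004]
  ],
  "turn": [0,0,0,0,0,0,0],
  "fingers": [0,0,0,0,0,0,0]
}}

```text
t: 10.7
position: [0.6009, -0.2149, 0.1118]
ee_rot: [0.0, 0.159, 0.987, 0.0]
contact_force: [-0.1, -0.2, 0.2]
width: 0.0005
gripper_force: 0.0
```

Call:
{"name": "move_arm", "arguments": {
  "slide": [
    [0,0,0.002],
    [0,0,0.002],
    [0,0,0.001],
    [0,0,0.001],
    [0,0,0.001],
    [0,0,0]
  ],
  "turn": [0,0,0,0,0,0],
  "fingers": [0,0,0,0,0,0]
}}

```text
t: 11.3
position: [0.6009, -0.2153, 0.1048]
ee_rot: [0.0, 0.159, 0.987, 0.0]
contact_force: [-0.8, 0.9, 1.6]
width: 0.0005
gripper_force: 1.2
```

Call:
{"name": "move_arm", "arguments": {
  "slide": [
    [0,0,0.001],
    [0,0,0.001],
    [0,0,0.001],
    [0,0,0.001],
    [0,0,0]
  ],
  "turn": [0,0,0,0,0],
  "fingers": [0,0,0,0,0]
}}

```text
t: 11.8
position: [0.6017, -0.2155, 0.1035]
ee_rot: [0.001, 0.159, 0.987, -0.0]
contact_force: [-3.9, 4.1, 15.7]
width: 0.0005
gripper_force: 8.1
```

Call:
{"name": "move_arm", "arguments": {
  "slide": [
    [0,0,0.001],
    [0,0,0.001],
    [0,0,0]
  ],
  "turn": [0,0,0],
  "fingers": [0,0,0]
}}

```text
t: 12.1
position: [0.6021, -0.2156, 0.1034]
ee_rot: [0.002, 0.159, 0.987, -0.001]
contact_force: [-6.4, 6.1, 25.2]
width: 0.0004
gripper_force: 12.9
```

Call:
{"name": "move_arm", "arguments": {
  "slide": [
    [0,0,-0.003],
    [0,0,-0.003],
    [0,0,0],
    [0,0,0]
  ],
  "turn": [0,0,0,0],
  "fingers": [0,0,0,0]
}}

```text
t: 12.5
position: [0.6006, -0.2156, 0.1039]
ee_rot: [-0.001, 0.159, 0.987, 0.0]
contact_force: [-0.0, -0.0, -0.1]
width: 0.0006
gripper_force: 0.0
```

D stays down. Back to C to hold it.

Call:
{"name": "move_arm", "arguments": {
  "slide": [
    [0,0,-0.011],
    [0.012,0.0255,0],
    [0.012,0.0256,0],
    [0.012,0.0256,0],
    [0,0,0],
    [0,0,0],
    [0,0,0.004]
  ],
  "turn": [0,0,0,0,0,0,0],
  "fingers": [0,0,0,0,0,0,0]
}}

```text
t: 13.2
position: [0.5916, -0.1324, 0.1124]
ee_rot: [0.001, 0.159, 0.987, -0.0]
contact_force: [0.1, 0.9, 0.1]
width: 0.0001
gripper_force: 0.0
```

Call:
{"name": "move_arm", "arguments": {
  "slide": [
    [0,0,0.002],
    [0,0,0.002],
    [0,0,0.001],
    [0,0,0.001],
    [0,0,0.001],
    [0,0,0]
  ],
  "turn": [0,0,0,0,0,0],
  "fingers": [0,0,0,0,0,0]
}}

```text
t: 13.8
position: [0.591, -0.1318, 0.105]
ee_rot: [0.0, 0.159, 0.987, -0.0]
contact_force: [-1.0, -1.4, 4.0]
width: 0.0003
gripper_force: 2.1
```

Call:
{"name": "move_arm", "arguments": {
  "slide": [
    [0,0,0.001],
    [0,0,0.001],
    [0,0,0.001],
    [0,0,0.001],
    [0,0,0]
  ],
  "turn": [0,0,0,0,0],
  "fingers": [0,0,0,0,0]
}}

```text
t: 14.3
position: [0.5914, -0.1321, 0.1032]
ee_rot: [0.001, 0.159, 0.987, -0.001]
contact_force: [-5.6, -0.8, 17.8]
width: 0.0005
gripper_force: 8.4
```

Run:
```python
from h import *
import cv2
im=bot.grab_frame("top")[140:220,170:310,::-1];s=bot.grab_frame("side")[150:300,195:335,::-1]
cv2.imwrite("pics/e.png",np.vstack([cv2.resize(i,None,fx=2.6,fy=2.6,interpolation=cv2.INTER_CUBIC) for i in(im,s)]))
o=bot.get_obs();print(o["position"],o["contact_force"],o["gripper_force"])
```

```text
[ 0.59137805 -0.13206977  0.10324776] [-4.24475075 -1.66699781 17.96807022] 8.32795091329217
```

View pics/e.png

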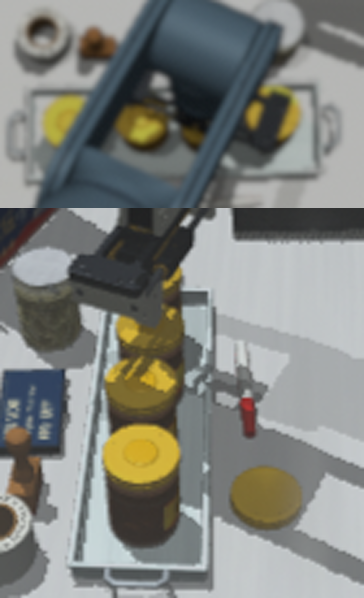

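The side view (lower half) shows jar A's button flat at about (140,452). B's is flat too, and the fingertip holds C at about (150,315). All jars are upright, and C is held at full travel with 18 N, so I'll hand in.

```bash
python3 -c "
from workcell import bot
print(bot.finish_job())"
```

```text
the job is handed in; nothing more can be done
None
```

All four buttons are pressed down; the third jar from the left is the bad one, held down by the fingertip at about 18 N, and the job is handed in at about 14 s (the hand-in returned no verdict).

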